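# Click the gear selector into third for the test rig

### The arm

A 7-joint arm with a two-finger parallel gripper is mounted at the origin on the work surface. World frame = base frame: x ahead of the robot, y to its left, z up, the work surface at z = 0. Lengths are in m, angles in rad, forces in N, time in s.
With the tool pointing down it reaches from about 0.425 to 0.875 m from the base axis. Payload 4.7 kg.
Tool frame: the origin (TCP) lies on the centre line of the jaws, within the pads' length; the fingertips stand 14 mm ahead of it and the grasp point (between the pads) lies 5 mm behind it; z points along the fingers, y is the direction in which the jaws open and shut (so a half turn about z gives the same grasp; the last joint's range is limited). The gripper opens to 87 mm and grips with 3 to 60 N. Pads are 19 mm wide; open, the fingers measure 117 mm over their backs; the gripper's body (75 mm by 190 mm) begins 51 mm behind the grasp point.
Start: joints at [-1.155, 0.321, -0.07, 1.45, 0.023, 1.371, -0.057], TCP at [0.254, 0.598, 0.237] pointing down, gripper open.
Joint ranges: [-2.86, 2.86], [-0.3, 2.09], [-1.38, 1.24], [0.06, 2.45], [-1.56, 4.7], [0.09, 2.05], [-2.69, 2.69]. Speed limits (rad/s): [2.57, 2.57, 3.14, 3.14, 3.14, 3.14, 3.14].

### API

Orientations are given as a rotation vector (axis times angle).
In Python, from bench import ctrl gives the robot as it stands. The module is installed in compiled form; this text tells all that it offers.
- The arm moves only by the tool step_arm, never from a script. Its argument "plan" is a list of rows, each a list of 3 entries, a list of its own where there are three numbers: the turn, a rotation vector about the tool's x, y, z in rad, then the shift along the tool's x, y, z in m, then the closure in counts, from 0 (fully open) to 255 (shut). In form: [[[rx, ry, rz], [x, y, z], hand], ...]. A call has exactly 10 rows; each row is the pose to reach, as a shift and turn from the pose commanded when the call began, along the tool's axes at that moment; what a row does not reach only later rows make up. A row lasts 1/8 s, in which the tool goes at most 62.5 mm and 10.7 degrees, less where a joint would pass 70% of its speed; a pose out of reach is approached as far as the arm can. A call with a gripper value outside its range is refused whole. The fingers move at their own pace and stop on an object; "squeeze" is the grip in N (left out, the last holds). Time passes only in rows, so rows that repeat a pose let the fingers close, or fill a call up. It gives the time, the measured TCP pose, the force and the opening at its end, in the units of the state.
- ctrl.get_state(): the state, without advancing time (a new reading comes with each control period).
- ctrl.get_image(name): name is "scene" or "top" or "wrist"; returns the picture (480x640x3 uint8, red, green, blue); there is no depth.
- ctrl.calibration(name): a dict with "fov_y" (degrees; the focal length in pixels is half the picture's height over the tangent of half this angle, whatever the lens; pixels are square), "cx", "cy" (the principal point, pixels), "rvec" (rotation vector, rad) and "tvec" (3), from world to camera coordinates, as OpenCV has them. Camera axes: x right, y down, z forward; pixel columns grow to the right and rows downward; lengths in m; the calibration is good to about 2 mm. A picture is of the moment at which its call begins: read the wrist's pose just before it. calibration takes no time and is no camera call; for the wrist camera it gives the pose at the moment of the call.
- ctrl.close_job(): hands the job in, once; it reports no verdict.
Trained networks look in the newest picture that a camera, given by its name, has taken for a name from the list of things; names that differ only in an ending like _2 or _b are one class to them, and where a whole thing is asked for, a point or a joint stands for the part that bears it (a point fixed in the world has none). Each returns a list of dicts, best first, with "score" (0 to 1); they miss things now and then, are a little off and sometimes report something else, mostly with a low value. They report only what shows in the picture. A call takes as long as a camera call. They do not tell look-alikes from the thing itself.
- ctrl.cut_out(camera, label): "pixels" (480x640 bool, what is visible of it) and "rect" ([left, top, width, height] in pixels, round what is visible of it).
The state is a dict: "time": time; "joint_positions": joint angles; "qd": joint speeds; "joint_torque": joint torques, N m; "position": TCP position; "tool_rot": TCP orientation; "ft_force": force on the tool from outside, world axes, zero at the start; "torque": the same for the moment, N m; "grip_width": opening from 0.0 (shut) to 1.0 (fully open).
Only numpy, scipy, OpenCV 4.12 (cv2) and the standard library are available. Lean on these libraries where they do the work, as an engineer would, in place of code of your own. Each camera call takes 0.05 s, during which the arm holds its last target.

### The job

With your fingertips only, push the yellow T-bar on the red gearshift cover along its slot from its parked end, feeling the clicks, and leave it resting in the third click, without ever running on past it. Then press the green button fully down and let it come back up, to tell the test rig that the gear is set. Do not grip the bar, leave the red button alone, and do not shift anything else on the bench.

Things in the scene. Friction and masses are not known exactly. Their poses are not given: they have to be found in the camera images.
- cover: fixed red gearshift cover, casting 130 mm (its x) by 230 mm (its y), aluminium top plate 60 mm above the bench; foot flange 154 by 254 mm, 12 mm high. Origin: centre of the underside. The slot runs along its y through the plate's middle; the lever slides towards its +y. It stands turned up to 30 degrees either way, slot roughly across the bench, parked end to the robot's right
- park_dot (a point): red dot, 10 mm across, on the plate in line with the slot, 35 mm behind the parked bar (cover's -y): it marks the parked end. Black tick lines along both long edges of the plate, 20 mm apart, mark the bar's six resting places: parked, then first to fifth click
- bar_center (a point): centre of the yellow T-bar on the lever: the bar is 100 mm along the cover's x, 14 mm thick along the slide (cover's y) and 30 mm high, from 80 to 110 mm above the bench (this point is at 95 mm); under its middle is a 14 mm round stem, otherwise 20 mm of free space down to the plate. Push its face towards the parked end; fingers on both its long faces at once count as gripping
- lever (a joint): lever slide in m: 0 parked at its end stop (the start); rests every 20 mm: clicks one to five at 0.020, 0.040, 0.060 (third), 0.080, 0.100 (far stop). Friction about 1 N plus a detent: resistance climbs to 5 to 9 N some 5 mm after a rest; just past half-way (10 mm) the lever snaps ahead of the finger, by up to 10 mm, into the next rest, and stays there when let go
- go_top (a point): centre of the top face of the green button, 32 mm across, on a grey housing fixed to the bench to the right of the cover; it is pressed straight down. The green and the red button change places from time to time
- go (a joint): travel of the green button in m: 0 up, 0.006 fully down (takes about 5 N); a spring brings it back
- stop_top (a point): centre of the top face of the red button, same shape as the green one: leave alone
- stop (a joint): travel of the red button in m: 0 up, 0.006 fully down
- gear: a loose steel gear lying flat, 84 mm across, 34 mm high; bystander, leave it where it is. Origin: under its middle
- bearing: a loose bearing ring lying flat, 48 mm across, 15 mm high, between the cover and the buttons; bystander, leave it where it is. Origin: under its middle
- shaft: a loose stub shaft standing upright, 48 mm across, 60 mm high; bystander, leave it where it is. Origin: under its middle
- wrench: a loose open wrench lying flat; bystander, leave it where it is. Origin: on it, near its middle
- driver: a loose screwdriver lying flat; bystander, leave it where it is. Origin: on it, near its middle
- can: a loose blue can standing upright, 66 mm across, 90 mm high; bystander, leave it where it is. Origin: under its middle
- cup: a loose grey bowl for small parts, 80 mm across, 50 mm high; bystander, leave it where it is. Origin: under its middle
Not all that is in view belongs to the job. Leave any blue or pink look-alike of the part that bears stop_top alone.

How it is judged:
By the outcome, as a careful person would: the job done as asked, in the order asked, and still so for the second after the job is handed in, with the robot touching nothing.
It also fails if it takes over 64 s, if anything falls off the work surface, if the arm or the gripper's body presses on something with over 40 N, if the wrist force passes 120 N, or if a joint passes its speed limit or range.

## Working session

There is one attempt and no reset: what is moved stays moved. The work goes in short steps, Python scripts to look and compute and a tool call to move; the robot and the scene stay as the last step left them, time stands still between calls to the robot, and variables do not carry over. Pictures are saved under pics/ and viewed, and the job is handed in when it is done.

Besides the shell and the picture viewer there is one more tool, called after "Emit:" as name(argument=value, ...) on one line, values as JSON. step_arm: Moves the arm, as the interface text tells. Its arguments: {"type":"object","properties":{"plan":{"type":"array"},"squeeze":{"type":"number"}},"required":["plan"]}

```bash
mkdir -p pics; ls; cat > h.py <<'E'
import numpy as np, cv2
from scipy.spatial.transform import Rotation as R
from bench import ctrl
def cal(n):
    c=ctrl.calibration(n); f=240/np.tan(np.radians(c["fov_y"])/2)
    return np.array([[f,0,c["cx"]],[0,f,c["cy"]],[0,0,1]]),R.from_rotvec(c["rvec"]).as_matrix(),np.array(c["tvec"]),c
def ray(n,u,v,z,C=None):
    K,Rm,t,_=C or cal(n); d=Rm.T@np.linalg.inv(K)@np.array([u,v,1.]); o=-Rm.T@t
    return o+d*(z-o[2])/d[2]
def proj(n,p,C=None):
    K,Rm,t,_=C or cal(n); q=K@(Rm@np.array(p,float)+t); return q[:2]/q[2]
def save(n,f):
    im=ctrl.get_image(n); cv2.imwrite('pics/'+f,im[:,:,::-1]); return im
E
python3 - <<'E'
from h import *
s=ctrl.get_state(); print({k:np.round(v,3).tolist() for k,v in s.items()})
for n in ["scene","top","wrist"]:
    print(n,ctrl.calibration(n)); save(n,n+'0.png')
E
```

```text
pics
{'time': 0.0, 'joint_positions': [-1.155, 0.322, -0.07, 1.452, 0.023, 1.371, -0.057], 'qd': [-0.001, 0.001, 0.0, 0.001, -0.003, 0.001, 0.0], 'joint_torque': [0.001, -49.129, -0.403, -31.252, -0.064, 0.044, 0.0], 'position': [0.254, 0.598, 0.235], 'tool_rot': [-0.627, -3.078, 0.003], 'ft_force': [-0.199, 0.146, 0.471], 'torque': [-0.036, -0.018, 0.002], 'grip_width': 1.003}
scene {'fov_y': 52.369002795445525, 'cx': 322.61921801276867, 'cy': 245.5507519091803, 'rvec': array([ 2.44414316,  0.77996172, -0.24855853]), 'tvec': array([-0.46270714, -0.19553438,  1.30550272])}
top {'fov_y': 54.76971957621738, 'cx': 323.36786048773007, 'cy': 241.10120323491276, 'rvec': array([ 2.16210566, -2.1535774 ,  0.1287615 ]), 'tvec': array([0.01990343, 0.53229732, 1.07287227])}
wrist {'fov_y': 71.07530631421295, 'cx': 318.73056576626897, 'cy': 241.9366388324537, 'rvec': array([-2.39350775, -1.58487422, -0.24690755]), 'tvec': array([-0.64926734, -0.03783257,  0.39148584])}
```

View pics/scene0.png

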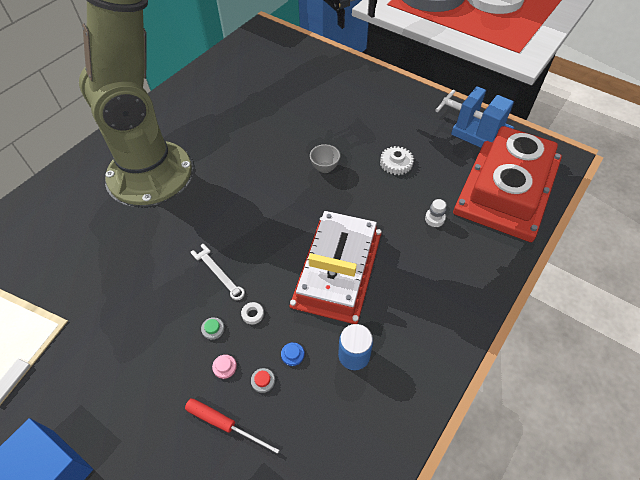

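View pics/top0.png

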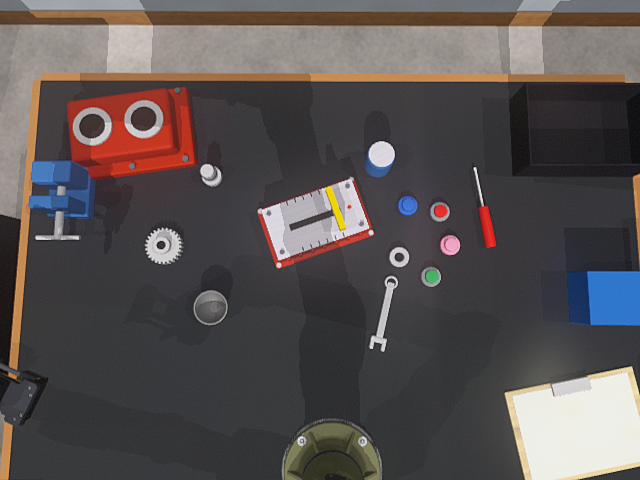

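View pics/wrist0.png

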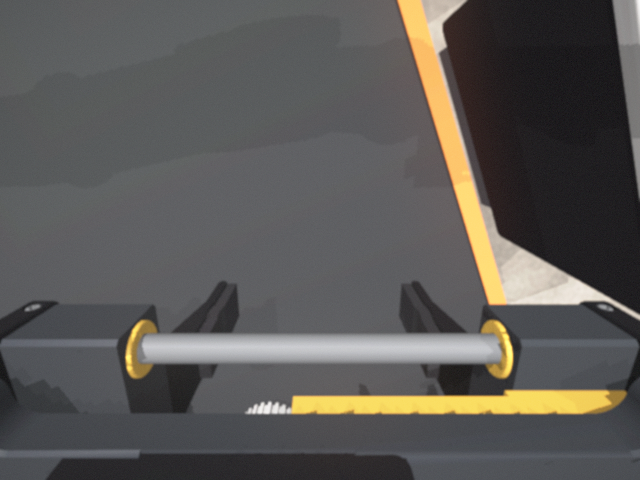

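The top view shows the cover at about (315,222), the yellow bar at (336,209) and the park dot at (349,207). The green button is at (431,277), red at (440,211), and the pink and blue look-alikes at (450,245) and (407,205). The bearing is at (399,257), the can at (380,158) and the wrench at (385,312).

```bash
python3 - <<'E'
from h import *
save('top','top1.png')
save('scene','scene1.png')
for n in ['top','scene']:
  C=cal(n)
  for l,z in [('bar_center',.105),('cover',.06),('go_top',.03),('stop_top',.03),('park_dot',.06),('bearing',.015),('can',.09),('wrench',.005)]:
    for d in ctrl.cut_out(n,l)[:3]:
        m=d['pixels']; v,u=np.nonzero(m)
        if len(u)==0: continue
        r=cv2.minAreaRect(np.c_[u,v].astype(np.float32))
        print(n,l,round(d['score'],2),np.round([u.mean(),v.mean()],1),'rect',np.round(r[0],1),np.round(r[1],1),round(r[2],1),np.round(ray(n,*r[0],z,C),4))
E
python3 - <<'E'
import cv2
a=cv2.imread('pics/top1.png')
cv2.imwrite('pics/c1.png',cv2.resize(a[165:285,250:400],None,fx=5,fy=5,interpolation=cv2.INTER_CUBIC))
cv2.imwrite('pics/c2.png',cv2.resize(a[185:300,375:475],None,fx=5,fy=5,interpolation=cv2.INTER_CUBIC))
b=cv2.imread('pics/scene1.png')
cv2.imwrite('pics/c3.png',cv2.resize(b[200:400,190:390],None,fx=3,fy=3,interpolation=cv2.INTER_CUBIC))
E
```

```text
top bar_center 0.72 [335.2 209.1] rect [334.5 208.8] [43.6  9.1] 73.3 [ 0.5965 -0.0029  0.105 ]
top cover 0.58 [314.9 222.9] rect [315.  222.6] [ 62.9 103.6] 70.2 [0.5722 0.0416 0.06  ]
top stop_top 0.67 [408.1 204.9] rect [408. 205.] [10. 10.] 90.0 [ 0.621  -0.1818  0.03  ]
top stop_top 0.62 [383.3 317.1] rect [384.9 313.4] [17.5 74.5] 14.0 [ 0.3623 -0.123   0.03  ]
top stop_top 0.51 [440.2 211.2] rect [440. 211.] [12. 12.] 90.0 [ 0.6066 -0.2586  0.03  ]
top park_dot 0.78 [315.1 222.8] rect [315.1 222.9] [ 63.1 103.1] 70.5 [0.5716 0.0414 0.06  ]
top bearing 0.79 [398.3 256.8] rect [398.5 256.5] [19. 19.] 90.0 [ 0.4976 -0.1594  0.015 ]
top bearing 0.74 [485.6 221.5] rect [482.8 208. ] [80.  11.8] 78.7 [ 0.6172 -0.3671  0.015 ]
top bearing 0.66 [379.5 159.5] rect [379.6 159.6] [28.1 36. ] 18.4 [ 0.7383 -0.1165  0.015 ]
top can 0.81 [379.2 159.4] rect [378.8 159.4] [26.8 35.8] 26.6 [ 0.7157 -0.1054  0.09  ]
top wrench 0.79 [383.5 316.8] rect [384.3 313.9] [16.3 71.4] 13.0 [ 0.3602 -0.1248  0.005 ]
scene bar_center 0.56 [331.5 265. ] rect [331.2 267. ] [47.9 18.2] 12.1 [ 0.6026 -0.016  
[... 516 characters left out ...]
352.] [12. 12.] 90.0 [ 0.6276 -0.1891  0.03  ]
scene stop_top 0.49 [223.3 364.7] rect [223.5 365. ] [14.8 14.8] 45.0 [ 0.5328 -0.2898  0.03  ]
scene stop_top 0.45 [261.5 378. ] rect [261.5 378. ] [16. 15.] 90.0 [ 0.6115 -0.2663  0.03  ]
scene park_dot 0.73 [337.3 267.8] rect [335.8 265.6] [ 70.3 104.1] 14.6 [0.5934 0.0156 0.06  ]
scene bearing 0.73 [252.1 312.9] rect [252.2 312.9] [20.6 21. ] 63.4 [ 0.4989 -0.1641  0.015 ]
scene can 0.94 [354.8 346.5] rect [355.1 346.3] [33.4 46.2] 4.4 [ 0.7361 -0.1274  0.09  ]
scene can 0.39 [337.2 267.7] rect [336.2 265.2] [ 71.1 105.6] 15.3 [0.6038 0.0013 0.09  ]
scene wrench 0.93 [218.3 272.2] rect [218.6 272.1] [68.5 15.7] 47.3 [ 0.3643 -0.1261  0.005 ]
```

View pics/c1.png

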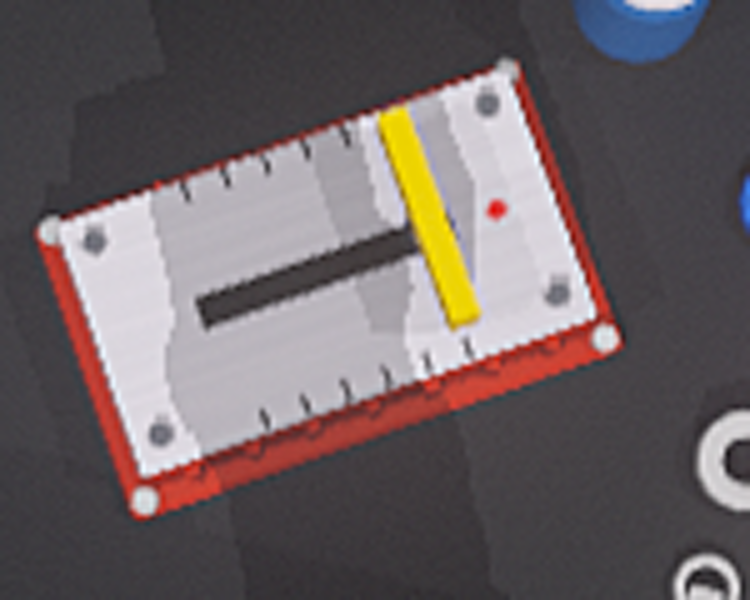

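View pics/c2.png

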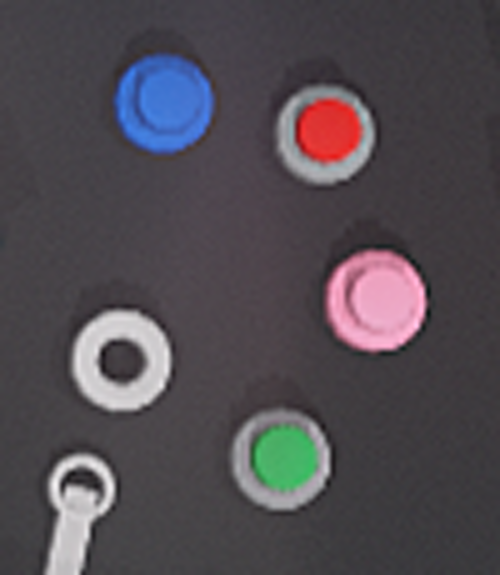

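View pics/c3.png

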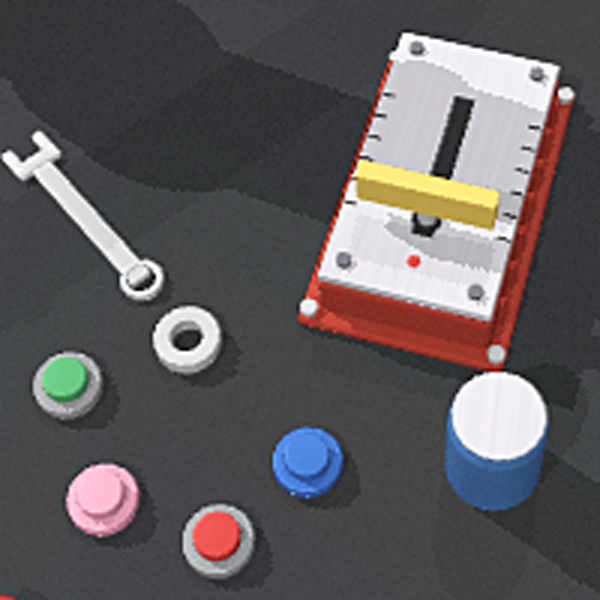

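```bash
python3 - <<'E'
from h import *
T=cv2.imread('pics/top1.png'); S=cv2.imread('pics/scene1.png')
def cen(im,box,f):
    u0,v0,u1,v1=box; c=cv2.cvtColor(im[v0:v1,u0:u1],cv2.COLOR_BGR2HSV).astype(int); m=f(c); v,u=np.nonzero(m); return np.array([u.mean()+u0,v.mean()+v0]),len(u),np.c_[u+u0,v+v0].astype(np.float32)
red=lambda c:((c[...,0]<8)|(c[...,0]>172))&(c[...,1]>120)&(c[...,2]>100)
grn=lambda c:(c[...,0]>50)&(c[...,0]<80)&(c[...,1]>110)
yel=lambda c:(c[...,0]>20)&(c[...,0]<35)&(c[...,1]>130)
Ct,Cs=cal('top'),cal('scene')
def tri(a,b):
    P=[C[0]@np.c_[C[1],C[2]] for C in(Ct,Cs)]; X=cv2.triangulatePoints(P[0],P[1],np.array(a).reshape(2,1),np.array(b).reshape(2,1)).ravel(); return X[:3]/X[3]
dt=cen(T,(343,200,356,213),red);ds=cen(S,(323,282,333,292),red)
gt=cen(T,(420,265,443,288),grn);gs=cen(S,(203,316,222,340),grn)
rt=cen(T,(428,200,452,222),red);rs=cen(S,(252,368,275,392),red)
for n,a,b,z in[('dot',dt,ds,.06),('green',gt,gs,.03),('red',rt,rs,.03)]:
    print(n,a[:2],b[:2],'tri',np.round(tri(a[0],b[0]),4),'top',np.round(ray('top',*a[0],z,Ct),4),'sc',np.round(ray('scene',*b[0],z,Cs),4))
yt=cen(T,(320,180,350,235),yel);r=cv2.minAreaRect(yt[2]);print('bar top',yt[:2],r)
q=cv2.boxPoints(r); print(np.round([ray('top',*p,.11,Ct) for p in q],4)[:,:2])
# corners of plate
cr=[(145,478),(595,318),(508,82),(66,228)]
W=np.array([ray('top',250+(u)/5-.4,165+(v)/5-.4,.06,Ct)[:2] for u,v in cr]);print('plate',np.round(W,4),'cen',W.mean(0),[np.linalg.norm(W[i]-W[(i+1)%4]).round(4) for i in range(4)])
d=(W[0]-W[1]+W[3]-W[2]);print('slide dir deg',np.degrees(np.arctan2(d[1],d[0])))
e=ray('top',250+201/5-.4,165+312/5-.4,.06,Ct)[:2];D=ray('top',*dt[0],.06,Ct)[:2];print('slot end',e,'dirdeg',np.degrees(np.arctan2(*(e-D)[::-1])), np.linalg.norm(e-D))
for a,b in [((488,103),(94,240)),((557,292),(161,433))]:
    A,B=[ray('top',250+u/5-.4,165+v/5-.4,.063,Ct)[:2] for u,v in(a,b)];print('screws',A,B,np.degrees(np.arctan2(*(B-A)[::-1])))
E
```

```text
dot (array([348.88888889, 206.33333333]), 9) (array([327.5, 286.5]), 12) tri [ 0.61   -0.0381  0.0627] top [ 0.6113 -0.0376  0.06  ] sc [ 0.6086 -0.0376  0.06  ]
green (array([431.3046875, 276.0234375]), 128) (array([211.46428571, 326.21428571]), 168) tri [ 0.45   -0.2378  0.0167] top [ 0.4502 -0.2339  0.03  ] sc [ 0.4556 -0.2415  0.03  ]
red (array([440.03030303, 210.64393939]), 132) (array([261.935, 378.415]), 200) tri [ 0.6093 -0.263   0.0163] top [ 0.6075 -0.2587  0.03  ] sc [ 0.6127 -0.2665  0.03  ]
bar top (array([335.13666667, 208.02666667]), 300) ((335.0479736328125, 207.79452514648438), (45.294921875, 7.0224690437316895), 69.44395446777344)
[[ 0.6434  0.0213]
 [ 0.6491  0.0066]
 [ 0.5528 -0.029 ]
 [ 0.5472 -0.0144]]
plate [[ 0.4839  0.1254]
 [ 0.5596 -0.0835]
 [ 0.6721 -0.0432]
 [ 0.6013  0.1643]] cen [0.57922908 0.04073673] [np.float64(0.2221), np.float64(0.1195), np.float64(0.2193), np.float64(0.1237)]
slide dir deg 109.38460707218177
slot end [0.56170258 0.10043473] dirdeg 109.74845871240538 0.14667164569231764
screws [ 0.66121271 -0.03360799] [0.59508038 0.15065959] 109.74270239761877
screws [ 0.57129386 -0.06555837] [0.50457657 0.11798813] 109.97569276816536
```

```bash
cat >> h.py <<'E'
DD=np.array([-np.sin(np.radians(19.7)),np.cos(np.radians(19.7)),0]); BAR=np.array([.598,-.0045,0])
def st():
    s=ctrl.get_state(); Rt=R.from_rotvec(s['tool_rot']).as_matrix()
    p=np.array(s['position']); r=p-BAR
    print('t',round(float(s['time']),2),'p',np.round(p,4),'F',np.round(s['ft_force'],2),'grip',round(float(s['grip_width']),3),'q',np.round(s['joint_positions'],2),'along',round(1000*r@DD,1),'lat',round(1000*(r@[DD[1],-DD[0],0]),1))
    return s,p,Rt
E
python3 - <<'E'
from h import *
s,p,Rt=st(); print(np.round(Rt,3))
tgt=BAR-0.038*DD; tgt[2]=.2
print('tgt',tgt,'shift tool',Rt.T@(tgt-p))
z=np.array([0,0,-1.])
for sg in(1,-1):
    y=sg*np.array([DD[1],-DD[0],0]); x=np.cross(y,z); Q=np.c_[x,y,z]
    print(sg,'turn',R.from_matrix(Rt.T@Q).as_rotvec())
E
```

```text
t 1.05 p [0.2542 0.5982 0.2366] F [ 0.47 -0.    0.01] grip 0.995 q [-1.15  0.32 -0.07  1.45  0.02  1.37 -0.06] along 683.3 lat -120.5
[[-0.92   0.391  0.   ]
 [ 0.391  0.92   0.   ]
 [-0.     0.    -1.   ]]
tgt [ 0.61080962 -0.04027588  0.2       ] shift tool [-0.57788864 -0.4481991   0.03656563]
1 turn [ 1.26189996e-04 -7.77739718e-06  8.25139818e-01]
-1 turn [ 9.55645509e-06  1.55055606e-04 -2.31645283e+00]
```

Emit:
step_arm(plan=[[[0,0,0.06],[-0.04,-0.03,0],255],[[0,0,0.13],[-0.084,-0.065,0],255],[[0,0,0.19],[-0.128,-0.099,0],255],[[0,0,0.25],[-0.172,-0.133,0],255],[[0,0,0.31],[-0.216,-0.167,0],255],[[0,0,0.37],[-0.26,-0.202,0],255],[[0,0,0.43],[-0.304,-0.236,0],255],[[0,0,0.5],[-0.348,-0.27,0],255],[[0,0,0.56],[-0.392,-0.304,0],255],[[0,0,0.62],[-0.436,-0.338,0],255]], squeeze=10)

```text
time: 2.3
position: [0.5241, 0.1151, 0.237]
tool_rot: [1.538, 2.739, 0.002]
ft_force: [0.4, -0.2, -0.1]
grip_width: 0.018
```

```bash
cat > go.py <<'E'
from h import *
import sys
a,l,zz=map(float,sys.argv[1:4])
s,p,Rt=st()
tgt=BAR+DD*a/1000+np.array([DD[1],-DD[0],0])*l/1000; tgt[2]=zz
z=np.array([0,0,-1.]); y=np.array([DD[1],-DD[0],0]); Q=np.c_[np.cross(y,z),y,z]
print('shift',np.round(Rt.T@(tgt-p),4),'turn',np.round(R.from_matrix(Rt.T@Q).as_rotvec(),4))
print('slide in tool',np.round(Rt.T@DD,3))
E
python3 go.py -38 0 0.2
```

```text
t 2.3 p [0.5241 0.1151 0.237 ] F [ 0.41 -0.15 -0.11] grip 0.018 q [-0.62  0.07  0.37  1.75 -0.03  1.32  0.31] along 137.5 lat -29.3
shift [-0.1778 -0.0068  0.0369] turn [ 1.200e-03 -2.000e-04  2.034e-01]
slide in tool [0.979 0.202 0.   ]
```

Emit:
step_arm(plan=[[[0,0,0.03],[-0.03,-0.001,0.005],255],[[0,0,0.07],[-0.06,-0.002,0.01],255],[[0,0,0.1],[-0.09,-0.003,0.015],255],[[0,0,0.13],[-0.12,-0.005,0.02],255],[[0,0,0.16],[-0.145,-0.006,0.03],255],[[0,0,0.19],[-0.165,-0.0065,0.035],255],[[0,0,0.203],[-0.178,-0.007,0.037],255],[[0,0,0.203],[-0.178,-0.007,0.037],255],[[0,0,0.203],[-0.178,-0.007,0.037],255],[[0,0,0.203],[-0.178,-0.007,0.037],255]])

```text
time: 3.55
position: [0.6102, -0.0377, 0.1999]
tool_rot: [-1.804, -2.572, -0.002]
ft_force: [0.4, -0.6, 0.2]
grip_width: 0.007
```

```bash
python3 go.py -38 0 0.105; python3 -c "
from h import *
save('wrist','w2.png');a=save('top','t2.png');b=save('scene','s2.png')
K=cal('wrist');print(proj('wrist',[.598,-.0045,.11],K))
cv2.imwrite('pics/s2c.png',cv2.resize(b[180:330,240:440],None,fx=3.5,fy=3.5)[:,:,::-1])
"
```

```text
t 3.55 p [ 0.6102 -0.0377  0.1999] F [ 0.4  -0.63  0.24] grip 0.007 q [-0.41  0.28  0.51  1.62 -0.14  1.28  0.48] along -35.3 lat 0.3
shift [-0.0027 -0.0004  0.0949] turn [ 0.0007 -0.0006  0.0039]
slide in tool [1.    0.004 0.001]
[318.04263205 205.19206867]
```

View pics/w2.png

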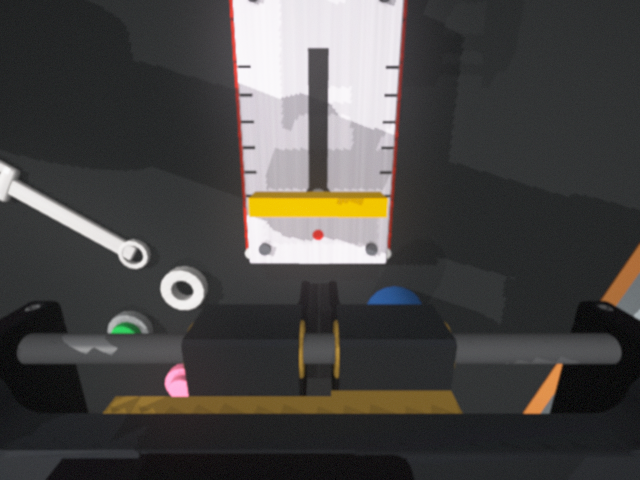

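View pics/s2c.png

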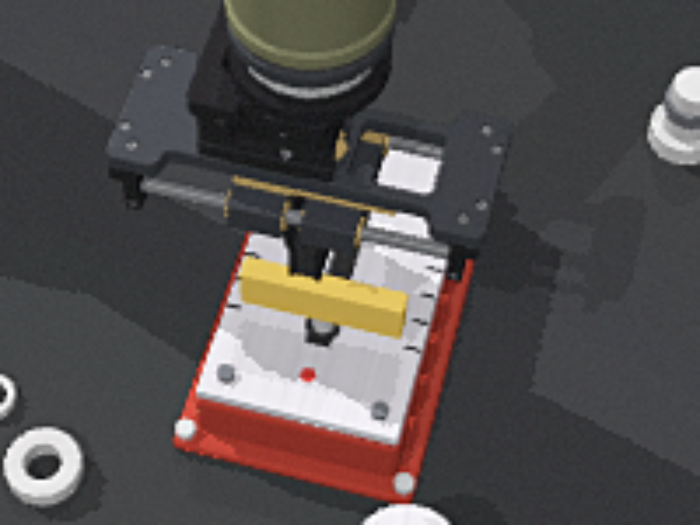

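```bash
python3 - <<'E'
from h import *
p=np.array(ctrl.get_state()['position'])
for n in('scene','wrist','top'):
    u=proj(n,p-[0,0,.014]); print(n,u,(u-[240,180])*3.5)
    print(proj(n,BAR+[0,0,.11]))
E
```

```text
scene [328.09929436 254.80152238] [308.34753027 261.80532832]
[332.53898825 260.7457115 ]
wrist [317.99408521 299.79012352] [272.97929825 419.26543233]
[318.04263205 205.19206867]
top [352.36411712 194.98543705] [393.27440992  52.44902967]
[335.27688613 207.74148042]
```

View pics/t2.png

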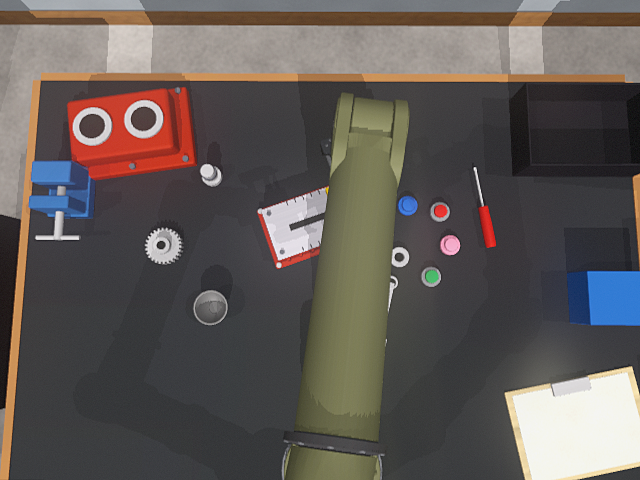

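The wrist view shows the bar at (318,205), as predicted, with the park dot at (318,235) on the finger side. The slot runs straight up the picture. Next I descend behind the bar.

Emit:
step_arm(plan=[[[0,0,0],[0,0,0.01],255],[[0,0,0],[0,0,0.025],255],[[0,0,0],[0,0,0.04],255],[[0,0,0],[0,0,0.055],255],[[0,0,0],[0,0,0.07],255],[[0,0,0],[0,0,0.085],255],[[0,0,0],[0,0,0.098],255],[[0,0,0],[0,0,0.098],255],[[0,0,0],[0,0,0.098],255],[[0,0,0],[0,0,0.098],255]])

```text
time: 4.95
position: [0.6108, -0.0389, 0.1024]
tool_rot: [1.805, 2.57, 0.002]
ft_force: [0.2, -0.3, 0.2]
grip_width: 0.008
```

```bash
python3 go.py -20 0 0.102; python3 -c "
from h import *
save('wrist','w3.png');b=save('scene','s3.png')
cv2.imwrite('pics/s3c.png',cv2.resize(b[180:330,240:440],None,fx=3.5,fy=3.5)[:,:,::-1])
"
```

```text
t 4.95 p [ 0.6108 -0.0389  0.1024] F [ 0.22 -0.26  0.17] grip 0.008 q [-0.39  0.36  0.49  1.72 -0.19  1.1   0.51] along -36.7 lat 0.5
shift [ 0.0167 -0.0004  0.0004] turn [0.0015 0.0004 0.0021]
slide in tool [ 1.     0.002 -0.   ]
```

View pics/w3.png

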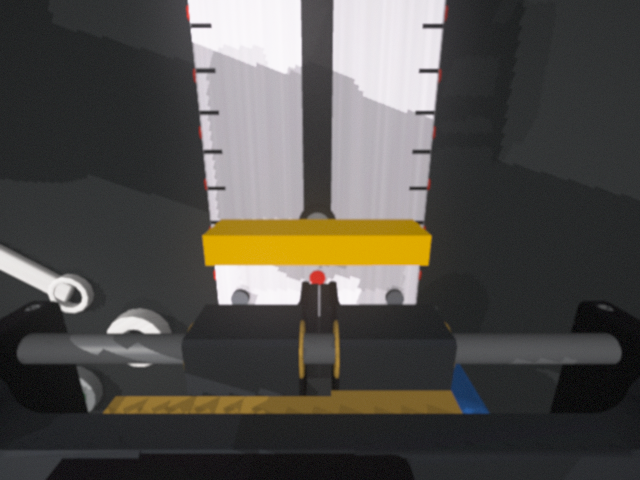

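View pics/s3c.png

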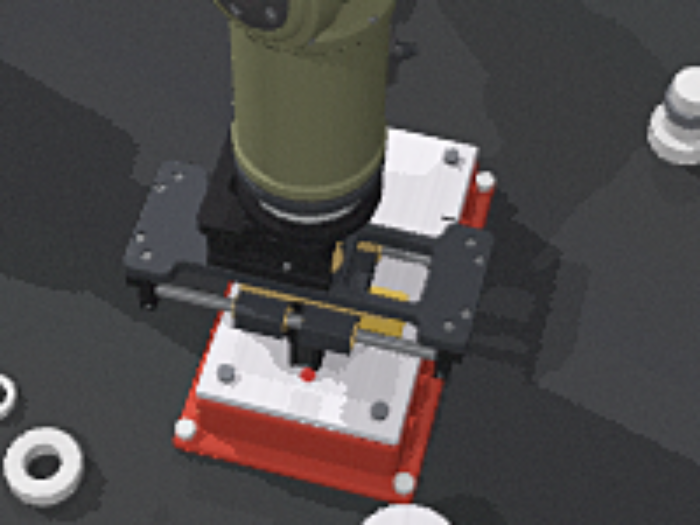

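The fingers are behind the bar at parked height and clear, with the bar face at wrist row 264 and the finger at row 285. Approaching to contact.

Emit:
step_arm(plan=[[[0,0,0],[0.003,0,0],255],[[0,0,0],[0.006,0,0],255],[[0,0,0],[0.009,0,0],255],[[0,0,0],[0.011,0,0],255],[[0,0,0],[0.013,0,0],255],[[0,0,0],[0.015,0,0],255],[[0,0,0],[0.016,0,0],255],[[0,0,0],[0.017,0,0],255],[[0,0,0],[0.018,0,0],255],[[0,0,0],[0.018,0,0],255]])

```text
time: 6.3
position: [0.6043, -0.0224, 0.1016]
tool_rot: [1.806, 2.57, -0.0]
ft_force: [1.4, -0.2, -0.9]
grip_width: 0.003
```

```bash
python3 go.py -8 0 0.102; python3 -c "
from h import *
save('wrist','w4.png')
s=ctrl.get_state();print('Falong',np.array(s['ft_force'])@DD)
"
```

```text
t 6.3 p [ 0.6043 -0.0224  0.1016] F [ 1.41 -0.22 -0.89] grip 0.003 q [-0.41  0.35  0.49  1.74 -0.18  1.1   0.48] along -19.0 lat -0.1
shift [ 0.011   0.0001 -0.0004] turn [0.0003 0.0006 0.0018]
slide in tool [ 1.     0.002 -0.001]
Falong -2.0855483633267964
```

View pics/w4.png

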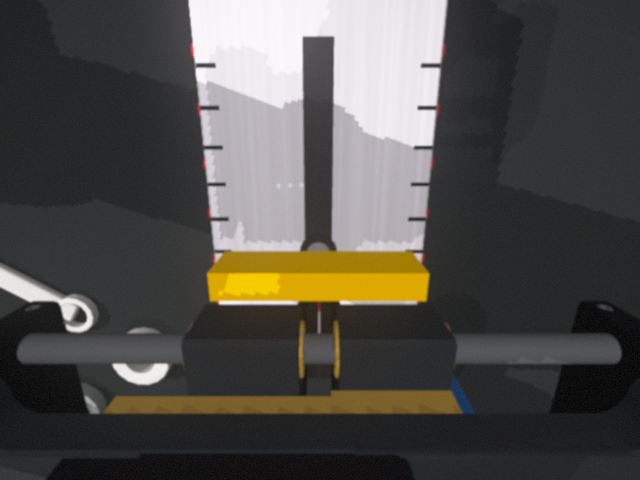

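```bash
cat > lev.py <<'E'
from h import *
import sys
s,p,Rt=st(); C=cal('wrist'); im=ctrl.get_image('wrist')
if len(sys.argv)>1: cv2.imwrite('pics/'+sys.argv[1],im[:,:,::-1])
h=cv2.cvtColor(im,cv2.COLOR_RGB2HSV).astype(int); m=(h[...,0]>18)&(h[...,0]<35)&(h[...,1]>150)&(h[...,2]>100)
m[300:]=False; v,u=np.nonzero(m); rows=[np.nonzero(m[:,c])[0].min() for c in list(range(240,295,5))+list(range(345,400,5)) if m[:,c].any()]
r=np.median(rows)-.5; P=ray('wrist',319,r,.11,C)
print('far edge row',r,'lever mm',round(1000*(P-BAR)@DD-7,2),'Falong',np.round(np.array(s['ft_force'])@DD,2))
E
python3 lev.py
```

```text
t 6.35 p [ 0.6043 -0.0224  0.1016] F [ 2.08 -1.47 -1.08] grip 0.005 q [-0.41  0.35  0.49  1.74 -0.18  1.1   0.48] along -19.0 lat -0.1
far edge row 252.0 lever mm 9.11 Falong -2.09
```

Emit:
step_arm(plan=[[[0,0,0],[0.0005,0,0],255],[[0,0,0],[0.001,0,0],255],[[0,0,0],[0.0015,0,0],255],[[0,0,0],[0.002,0,0],255],[[0,0,0],[0.0025,0,0],255],[[0,0,0],[0.003,0,0],255],[[0,0,0],[0.0035,0,0],255],[[0,0,0],[0.004,0,0],255],[[0,0,0],[0.004,0,0],255],[[0,0,0],[0.004,0,0],255]])

```text
time: 7.65
position: [0.6034, -0.0198, 0.1017]
tool_rot: [1.806, 2.568, -0.001]
ft_force: [3.5, -6.2, -3.3]
grip_width: 0.006
```

```bash
python3 lev.py
```

```text
t 7.65 p [ 0.6034 -0.0198  0.1017] F [ 3.48 -6.19 -3.28] grip 0.006 q [-0.42  0.35  0.49  1.75 -0.18  1.09  0.47] along -16.2 lat -0.1
far edge row 252.5 lever mm 11.63 Falong -7.0
```

```bash
python3 - <<'E'
from h import *
K,Rm,t,_=cal('wrist'); o=-Rm.T@t; p=np.array(ctrl.get_state()['position'])
print('cam rel tcp along',(o-p)@DD,'z',o[2],'axis',Rm[2], 'along lever',(o-BAR)@DD)
for L in(0,.004):
  for a,z in((7,.08),(7,.11),(-7,.11),(-7,.08)): print(L,a,z,proj('wrist',BAR+DD*(a/1000+L)+[0,0,z]))
E
```

```text
cam rel tcp along 0.08484640402116737 z 0.24907200129950322 axis [ 0.10560483 -0.28981746 -0.95123786] along lever 0.06860532620243617
0 7 0.08 [318.27849734 253.98841229]
0 7 0.11 [318.27952445 276.81271364]
0 -7 0.11 [318.24346568 304.60001329]
0 -7 0.08 [318.24805061 278.00480709]
0.004 7 0.08 [318.28746684 246.91326633]
0.004 7 0.11 [318.29020815 268.57973527]
0.004 -7 0.11 [318.25356233 296.81941423]
0.004 -7 0.08 [318.25660298 271.25869263]
```

```bash
sed -i "s/319,r,.11,C/319,r,.08,C/" lev.py; python3 lev.py w5.png
```

```text
t 7.7 p [ 0.6034 -0.0198  0.1016] F [ 3.1  -6.33 -2.21] grip 0.006 q [-0.42  0.35  0.49  1.75 -0.18  1.09  0.47] along -16.2 lat -0.1
far edge row 252.5 lever mm 0.85 Falong -7.0
```

Emit:
step_arm(plan=[[[0,0,0],[0.0005,0,0],255],[[0,0,0],[0.001,0,0],255],[[0,0,0],[0.0015,0,0],255],[[0,0,0],[0.002,0,0],255],[[0,0,0],[0.0025,0,0],255],[[0,0,0],[0.003,0,0],255],[[0,0,0],[0.0035,0,0],255],[[0,0,0],[0.004,0,0],255],[[0,0,0],[0.0045,0,0],255],[[0,0,0],[0.005,0,0],255]])

```text
time: 9.0
position: [0.6018, -0.0155, 0.1016]
tool_rot: [1.806, 2.567, -0.001]
ft_force: [3.8, -6.3, -2.6]
grip_width: 0.001
```

```bash
python3 lev.py
```

```text
t 9.0 p [ 0.6018 -0.0155  0.1016] F [ 3.8  -6.25 -2.64] grip 0.001 q [-0.43  0.34  0.49  1.75 -0.17  1.09  0.46] along -11.7 lat -0.2
far edge row 252.5 lever mm 5.38 Falong -7.17
```

Emit:
step_arm(plan=[[[0,0,0],[0.0005,0,0],255],[[0,0,0],[0.001,0,0],255],[[0,0,0],[0.0015,0,0],255],[[0,0,0],[0.002,0,0],255],[[0,0,0],[0.0025,0,0],255],[[0,0,0],[0.003,0,0],255],[[0,0,0],[0.0035,0,0],255],[[0,0,0],[0.0035,0,0],255],[[0,0,0],[0.0035,0,0],255],[[0,0,0],[0.0035,0,0],255]])

```text
time: 10.3
position: [0.5999, -0.0102, 0.1016]
tool_rot: [1.806, 2.571, 0.0]
ft_force: [0.6, -0.6, 0.5]
grip_width: 0.004
```

```bash
python3 lev.py w6.png
```

```text
t 10.3 p [ 0.5999 -0.0102  0.1016] F [ 0.55 -0.63  0.52] grip 0.004 q [-0.43  0.34  0.48  1.75 -0.17  1.09  0.46] along -6.0 lat -0.1
far edge row 240.5 lever mm 17.87 Falong -0.78
```

View pics/w6.png

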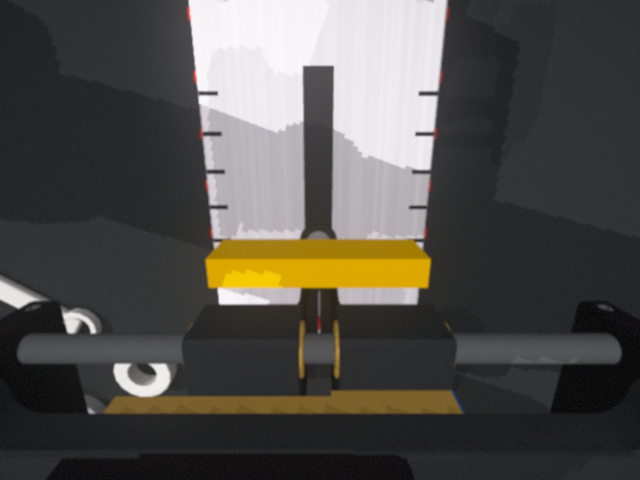

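First click felt: the lever reads about 19.8 mm after removing the 1.9 mm offset, and the contact force has dropped to about 0. On to the second.

Emit:
step_arm(plan=[[[0,0,0],[0.001,0,0],255],[[0,0,0],[0.0025,0,0],255],[[0,0,0],[0.004,0,0],255],[[0,0,0],[0.0055,0,0],255],[[0,0,0],[0.007,0,0],255],[[0,0,0],[0.008,0,0],255],[[0,0,0],[0.009,0,0],255],[[0,0,0],[0.01,0,0],255],[[0,0,0],[0.011,0,0],255],[[0,0,0],[0.012,0,0],255]])

```text
time: 11.6
position: [0.5966, -0.001, 0.1017]
tool_rot: [1.806, 2.567, -0.002]
ft_force: [3.7, -6.2, -3.3]
grip_width: 0.007
```

```bash
python3 lev.py
```

```text
t 11.6 p [ 0.5966 -0.001   0.1017] F [ 3.71 -6.24 -3.34] grip 0.007 q [-0.45  0.33  0.48  1.76 -0.17  1.09  0.43] along 3.8 lat -0.1
far edge row 252.5 lever mm 20.88 Falong -7.13
```

Emit:
step_arm(plan=[[[0,0,0],[0.0005,0,0],255],[[0,0,0],[0.001,0,0],255],[[0,0,0],[0.0015,0,0],255],[[0,0,0],[0.002,0,0],255],[[0,0,0],[0.0025,0,0],255],[[0,0,0],[0.003,0,0],255],[[0,0,0],[0.0035,0,0],255],[[0,0,0],[0.004,0,0],255],[[0,0,0],[0.004,0,0],255],[[0,0,0],[0.004,0,0],255]])

```text
time: 12.9
position: [0.5955, 0.0019, 0.1017]
tool_rot: [1.806, 2.565, -0.002]
ft_force: [5.1, -7.0, -3.6]
grip_width: 0.005
```

```bash
python3 lev.py
```

```text
t 12.9 p [0.5955 0.0019 0.1017] F [ 5.05 -6.96 -3.64] grip 0.005 q [-0.45  0.33  0.48  1.77 -0.16  1.09  0.43] along 6.9 lat -0.2
far edge row 252.5 lever mm 23.89 Falong -8.26
```

Emit:
step_arm(plan=[[[0,0,0],[0.0005,0,0],255],[[0,0,0],[0.001,0,0],255],[[0,0,0],[0.0015,0,0],255],[[0,0,0],[0.002,0,0],255],[[0,0,0],[0.0025,0,0],255],[[0,0,0],[0.003,0,0],255],[[0,0,0],[0.0035,0,0],255],[[0,0,0],[0.004,0,0],255],[[0,0,0],[0.004,0,0],255],[[0,0,0],[0.004,0,0],255]])

```text
time: 14.2
position: [0.5931, 0.0087, 0.1016]
tool_rot: [-1.806, -2.571, -0.0]
ft_force: [-0.3, 0.3, -0.3]
grip_width: 0.001
```

```bash
python3 lev.py
```

```text
t 14.2 p [0.5931 0.0087 0.1016] F [-0.34  0.34 -0.29] grip 0.001 q [-0.46  0.32  0.48  1.77 -0.17  1.09  0.42] along 14.0 lat -0.2
far edge row 239.5 lever mm 38.44 Falong 0.44
```

Second click: the lever reads about 40 mm and the finger is free. The third takes the same steps.

Emit:
step_arm(plan=[[[0,0,0],[0.001,0,0],255],[[0,0,0],[0.0025,0,0],255],[[0,0,0],[0.004,0,0],255],[[0,0,0],[0.0055,0,0],255],[[0,0,0],[0.007,0,0],255],[[0,0,0],[0.008,0,0],255],[[0,0,0],[0.009,0,0],255],[[0,0,0],[0.01,0,0],255],[[0,0,0],[0.011,0,0],255],[[0,0,0],[0.012,0,0],255]])

```text
time: 15.5
position: [0.5898, 0.0179, 0.1017]
tool_rot: [1.806, 2.567, -0.002]
ft_force: [3.0, -6.2, -2.8]
grip_width: 0.003
```

```bash
python3 lev.py
```

```text
t 15.5 p [0.5898 0.0179 0.1017] F [ 2.95 -6.2  -2.84] grip 0.003 q [-0.48  0.31  0.47  1.78 -0.16  1.08  0.39] along 23.8 lat -0.2
far edge row 252.5 lever mm 40.88 Falong -6.84
```

Emit:
step_arm(plan=[[[0,0,0],[0.0005,0,0],255],[[0,0,0],[0.001,0,0],255],[[0,0,0],[0.0015,0,0],255],[[0,0,0],[0.002,0,0],255],[[0,0,0],[0.0025,0,0],255],[[0,0,0],[0.003,0,0],255],[[0,0,0],[0.0035,0,0],255],[[0,0,0],[0.004,0,0],255],[[0,0,0],[0.004,0,0],255],[[0,0,0],[0.004,0,0],255]])

```text
time: 16.8
position: [0.5888, 0.0207, 0.1017]
tool_rot: [1.806, 2.566, -0.002]
ft_force: [4.8, -7.4, -3.1]
grip_width: 0.004
```

```bash
python3 lev.py
```

```text
t 16.8 p [0.5888 0.0207 0.1017] F [ 4.75 -7.43 -3.14] grip 0.004 q [-0.48  0.31  0.47  1.78 -0.15  1.08  0.39] along 26.8 lat -0.2
far edge row 252.5 lever mm 43.87 Falong -8.6
```

Emit:
step_arm(plan=[[[0,0,0],[0.0005,0,0],255],[[0,0,0],[0.001,0,0],255],[[0,0,0],[0.0015,0,0],255],[[0,0,0],[0.002,0,0],255],[[0,0,0],[0.0025,0,0],255],[[0,0,0],[0.003,0,0],255],[[0,0,0],[0.0035,0,0],255],[[0,0,0],[0.004,0,0],255],[[0,0,0],[0.004,0,0],255],[[0,0,0],[0.004,0,0],255]])

```text
time: 18.1
position: [0.5863, 0.0275, 0.1016]
tool_rot: [-1.806, -2.571, -0.0]
ft_force: [0.2, 0.0, -0.4]
grip_width: 0.01
```

```bash
python3 lev.py
```

```text
t 18.1 p [0.5863 0.0275 0.1016] F [ 0.16  0.04 -0.38] grip 0.01 q [-0.49  0.31  0.47  1.79 -0.16  1.08  0.38] along 34.1 lat -0.2
far edge row 240.5 lever mm 57.89 Falong -0.02
```

Third click: the lever reads about 59.8 mm with no force on the finger. Backing off and lifting.

Emit:
step_arm(plan=[[[0,0,0],[-0.005,0,0],255],[[0,0,0],[-0.015,0,0],255],[[0,0,0],[-0.025,0,0],255],[[0,0,0],[-0.025,0,-0.02],255],[[0,0,0],[-0.025,0,-0.045],255],[[0,0,0],[-0.025,0,-0.07],255],[[0,0,0],[-0.025,0,-0.095],255],[[0,0,0],[-0.025,0,-0.11],255],[[0,0,0],[-0.025,0,-0.11],255],[[0,0,0],[-0.025,0,-0.11],255]])

```text
time: 19.4
position: [0.5943, 0.004, 0.2108]
tool_rot: [-1.805, -2.57, 0.001]
ft_force: [0.2, -0.6, 0.6]
grip_width: 0.008
```

```bash
python3 - <<'E'
from h import *
s,p,Rt=st(); save('wrist','w7.png')
G=np.array([.4505,-.2365,.14])
print(Rt.T@(G-p), np.degrees(np.arctan2(Rt[1,1],Rt[0,1])))
E
```

```text
t 19.4 p [0.5943 0.004  0.2108] F [ 0.2  -0.62  0.58] grip 0.008 q [-0.48  0.23  0.5   1.65 -0.11  1.29  0.39] along 9.3 lat -0.6
[-0.17753219 -0.21679626  0.07098338] 19.829961276257844
```

View pics/w7.png

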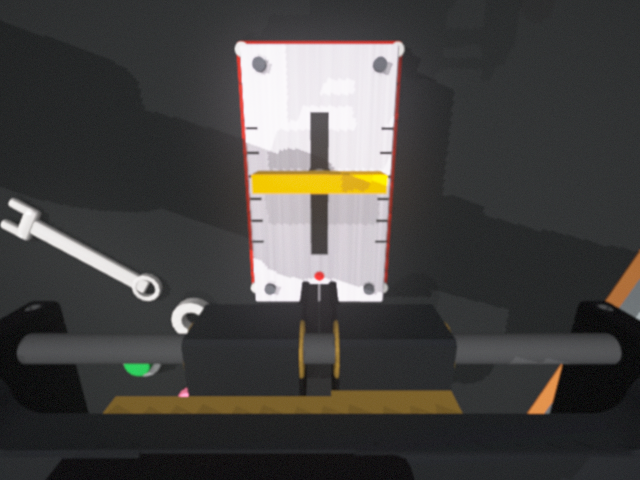

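The bar lies over the third-click tick: three ticks show below it (rows 241, 220, 198) and two above (152, 128). Moving above the green button.

Emit:
step_arm(plan=[[[0,0,0],[-0.015,-0.018,0],255],[[0,0,0],[-0.038,-0.046,0.005],255],[[0,0,0],[-0.061,-0.074,0.01],255],[[0,0,0],[-0.084,-0.102,0.02],255],[[0,0,0],[-0.107,-0.13,0.03],255],[[0,0,0],[-0.13,-0.158,0.045],255],[[0,0,0],[-0.153,-0.186,0.06],255],[[0,0,0],[-0.17,-0.208,0.07],255],[[0,0,0],[-0.178,-0.217,0.071],255],[[0,0,0],[-0.178,-0.217,0.071],255]])

```text
time: 20.7
position: [0.4504, -0.2379, 0.1407]
tool_rot: [1.809, 2.569, 0.001]
ft_force: [0.3, 0.5, 0.1]
grip_width: 0.006
```

```bash
python3 - <<'E'
from h import *
s,p,Rt=st(); C=cal('wrist'); im=save('wrist','w8.png'); b=save('scene','s8.png')
h=cv2.cvtColor(im,cv2.COLOR_RGB2HSV).astype(int); m=(h[...,0]>50)&(h[...,0]<80)&(h[...,1]>110)
v,u=np.nonzero(m); print(len(u),u.min(),u.max(),v.min(),v.max(),u.mean(),v.mean())
for z in(.016,.02,.025,.03): print(z,ray('wrist',(u.min()+u.max())/2,(v.min()+v.max())/2,z,C))
E
```

```text
t 20.7 p [ 0.4504 -0.2379  0.1407] F [0.34 0.48 0.13] grip 0.006 q [-0.21  0.1   0.69  1.94 -0.07  1.13  0.85] along -170.0 lat -217.6
1044 300 612 221 404 317.67528735632186 238.66283524904213
0.016 [ 0.59280627 -0.26204297  0.016     ]
0.02 [ 0.59029991 -0.26051931  0.02      ]
0.025 [ 0.58716696 -0.25861474  0.025     ]
0.03 [ 0.58403401 -0.25671017  0.03      ]
```

View pics/w8.png

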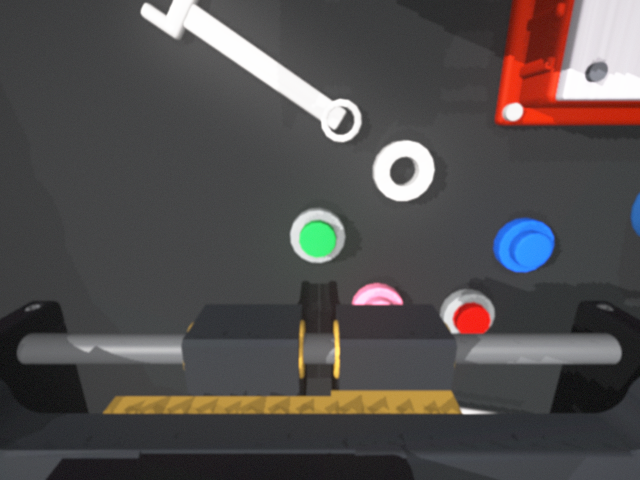

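View pics/s8.png

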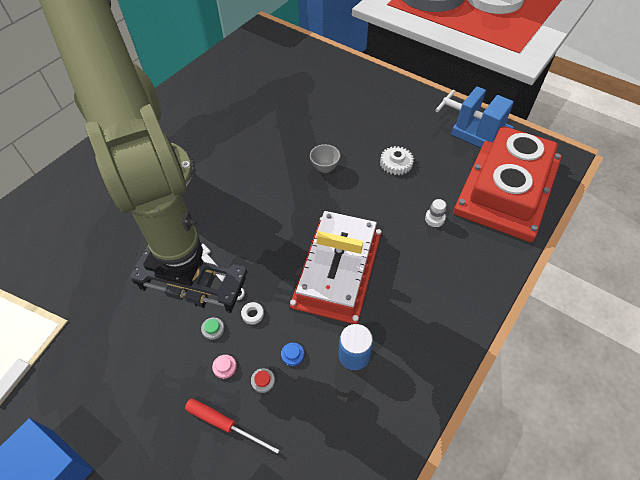

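```bash
python3 - <<'E'
from h import *
C=cal('wrist'); s,p,Rt=st()
im=cv2.imread('pics/w8.png');h=cv2.cvtColor(im,cv2.COLOR_BGR2HSV).astype(int); m=(h[...,0]>50)&(h[...,0]<80)&(h[...,1]>110); m[:200]=0;m[290:]=0;m[:,:280]=0;m[:,360:]=0
v,u=np.nonzero(m);a=len(u);c=(u.mean(),v.mean());print(a,c,u.min(),u.max(),v.min(),v.max())
cand={z:ray('wrist',*c,z,C) for z in(.015,.02,.025,.03,.035,.04)}
for z,P in cand.items():
    w=np.linalg.norm(ray('wrist',u.max()+.5,c[1],z,C)-ray('wrist',u.min()-.5,c[1],z,C)); print(z,P,'dia',w,'proj top',proj('top',P),'scene',proj('scene',P), 'shift',Rt.T@(P-p))
print('obs top 431.3 276.0 scene 211.5 326.2')
E
```

```text
t 20.8 p [ 0.4518 -0.2363  0.1409] F [ 0.19 -0.75 -0.07] grip 0.008 q [-0.21  0.1   0.68  1.94 -0.07  1.13  0.85] along -168.9 lat -215.8
1043 (np.float64(317.39309683604984), np.float64(238.50431447746885)) 300 335 221 256
0.015 [ 0.45138744 -0.23689742  0.015     ] dia 0.030686677346254975 proj top [431.10961793 275.81342077] scene [212.88338616 326.51025201] shift [-0.00046657 -0.00072132  0.125913  ]
0.02 [ 0.45087125 -0.23543421  0.02      ] dia 0.030125798444228663 proj top [430.98129407 275.92981335] scene [212.71891301 324.86109415] shift [ 0.00108531 -0.00070406  0.12091312]
0.025 [ 0.45035506 -0.23397101  0.025     ] dia 0.02956491954220232 proj top [430.85180056 276.04726683] scene [212.55338391 323.20134837] shift [ 0.00263719 -0.0006868   0.11591324]
0.03 [ 0.44983887 -0.2325078   0.03      ] dia 0.02900404064017602 proj top [430.72112133 276.16579579] scene [212.38678866 321.53091236] shift [ 0.00418907 -0.00066954  0.11091336]
0.035 [ 0.44932268 -0.23104459  0.035     ] dia 0.028443161738149668 proj top [430.58924001 276.28541507] scene [212.21911692 319.84968252] shift [ 0.00574095 -0.00065228  0.10591348]
0.04 [ 0.44880649 -0.22958138  0.04      ] dia 0.027882282836123387 proj top [430.45613995 276.40613977] scene [212.05035823 318.15755389] shift [ 0.00729283 -0.00063502  0.1009136 ]
obs top 431.3 276.0 scene 211.5 326.2
```

Emit:
step_arm(plan=[[[0,0,0],[0,-0.0007,0.008],255],[[0,0,0],[0,-0.0007,0.02],255],[[0,0,0],[0,-0.0007,0.034],255],[[0,0,0],[0,-0.0007,0.048],255],[[0,0,0],[0,-0.0007,0.062],255],[[0,0,0],[0,-0.0007,0.075],255],[[0,0,0],[0,-0.0007,0.084],255],[[0,0,0],[0,-0.0007,0.088],255],[[0,0,0],[0,-0.0007,0.09],255],[[0,0,0],[0,-0.0007,0.09],255]])

```text
time: 22.05
position: [0.4506, -0.2374, 0.0508]
tool_rot: [1.806, 2.57, 0.0]
ft_force: [-0.5, 0.0, 0.4]
grip_width: 0.002
```

```bash
python3 - <<'E'
from h import *
s,p,Rt=st(); C=cal('wrist'); b=save('wrist','w9.png'); 
print(Rt.T@(np.array([.451,-.236,.03])-p))
E
```

```text
t 22.05 p [ 0.4506 -0.2374  0.0508] F [-0.46  0.04  0.36] grip 0.002 q [-0.17  0.23  0.67  2.02 -0.18  0.94  0.93] along -169.6 lat -217.3
[0.00121615 0.00083173 0.02077566]
```

View pics/w9.png

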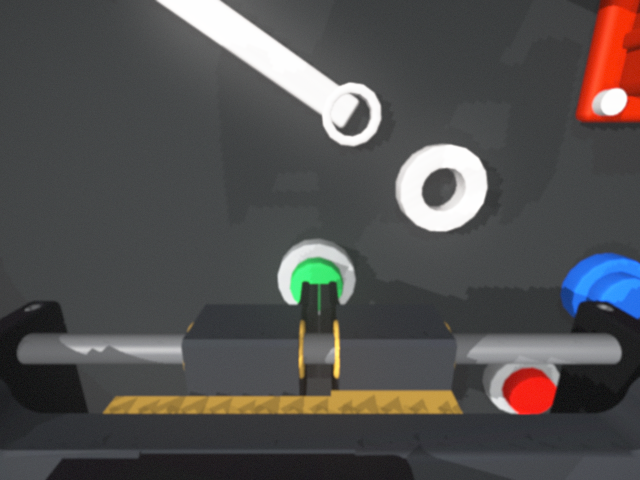

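Emit:
step_arm(plan=[[[0,0,0],[0.001,0,0.0015],255],[[0,0,0],[0.001,0,0.003],255],[[0,0,0],[0.001,0,0.0045],255],[[0,0,0],[0.001,0,0.006],255],[[0,0,0],[0.001,0,0.0075],255],[[0,0,0],[0.001,0,0.009],255],[[0,0,0],[0.001,0,0.0105],255],[[0,0,0],[0.001,0,0.012],255],[[0,0,0],[0.001,0,0.0135],255],[[0,0,0],[0.001,0,0.0135],255]])

```text
time: 23.35
position: [0.45, -0.2364, 0.0369]
tool_rot: [-1.806, -2.57, 0.0]
ft_force: [-0.0, 0.1, 0.5]
grip_width: 0.004
```

Emit:
step_arm(plan=[[[0,0,0],[0,0,0.001],255],[[0,0,0],[0,0,0.002],255],[[0,0,0],[0,0,0.003],255],[[0,0,0],[0,0,0.004],255],[[0,0,0],[0,0,0.005],255],[[0,0,0],[0,0,0.006],255],[[0,0,0],[0,0,0.006],255],[[0,0,0],[0,0,0.006],255],[[0,0,0],[0,0,0.006],255],[[0,0,0],[0,0,0.006],255]])

```text
time: 24.6
position: [0.4502, -0.2364, 0.0311]
tool_rot: [1.806, 2.57, 0.0]
ft_force: [-0.8, 0.2, 4.0]
grip_width: 0.004
```

Contact at about 4 N. Continuing down to the stop.

Emit:
step_arm(plan=[[[0,0,0],[0,0,0.0005],255],[[0,0,0],[0,0,0.001],255],[[0,0,0],[0,0,0.0015],255],[[0,0,0],[0,0,0.002],255],[[0,0,0],[0,0,0.0025],255],[[0,0,0],[0,0,0.003],255],[[0,0,0],[0,0,0.0035],255],[[0,0,0],[0,0,0.004],255],[[0,0,0],[0,0,0.004],255],[[0,0,0],[0,0,0.004],255]])

```text
time: 25.85
position: [0.4503, -0.2365, 0.0299]
tool_rot: [-1.806, -2.569, -0.003]
ft_force: [-9.2, 4.1, 31.2]
grip_width: 0.008
```

31 N with only 1 mm of further motion means it is bottomed (about 6 mm of travel, from 0.036 to 0.030). Releasing slowly.

Emit:
step_arm(plan=[[[0,0,0],[0,0,-0.002],255],[[0,0,0],[0,0,-0.004],255],[[0,0,0],[0,0,-0.007],255],[[0,0,0],[0,0,-0.011],255],[[0,0,0],[0,0,-0.016],255],[[0,0,0],[0,0,-0.03],255],[[0,0,0],[0,0,-0.05],255],[[0,0,0],[0,0,-0.075],255],[[0,0,0],[0,0,-0.1],255],[[0,0,0],[0,0,-0.12],255]])

```text
time: 27.1
position: [0.4502, -0.2366, 0.1488]
tool_rot: [1.806, 2.569, 0.001]
ft_force: [0.4, -0.3, -0.6]
grip_width: 0.005
```

Emit:
step_arm(plan=[[[0,0,0],[0,0,-0.01],255],[[0,0,0],[0,0,-0.02],255],[[0,0,0],[0,0,-0.03],255],[[0,0,0],[0,0,-0.03],255],[[0,0,0],[0,0,-0.03],255],[[0,0,0],[0,0,-0.03],255],[[0,0,0],[0,0,-0.03],255],[[0,0,0],[0,0,-0.03],255],[[0,0,0],[0,0,-0.03],255],[[0,0,0],[0,0,-0.03],255]])

```text
time: 28.35
position: [0.4501, -0.2364, 0.1771]
tool_rot: [1.806, 2.571, 0.0]
ft_force: [0.2, 0.8, 0.4]
grip_width: 0.009
```

```bash
python3 - <<'E'
from h import *
st(); save('wrist','w10.png'); save('top','t10.png');b=save('scene','s10.png')
a=cv2.imread('pics/s8.png')
cv2.imwrite('pics/s10c.png',cv2.resize(b[200:400,190:390],None,fx=3,fy=3,interpolation=cv2.INTER_CUBIC)[:,:,::-1])
E
```

```text
t 28.35 p [ 0.4501 -0.2364  0.1771] F [0.23 0.79 0.43] grip 0.009 q [-0.23  0.05  0.69  1.9  -0.04  1.2   0.82] along -168.4 lat -217.4
```

View pics/s10c.png

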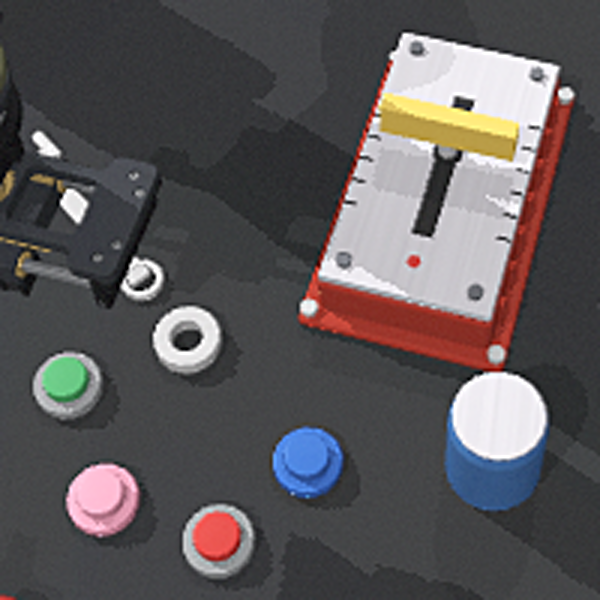

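View pics/w10.png

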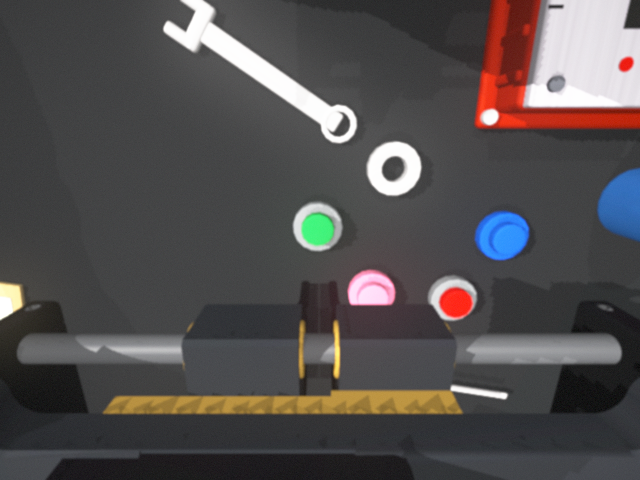

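View pics/t10.png

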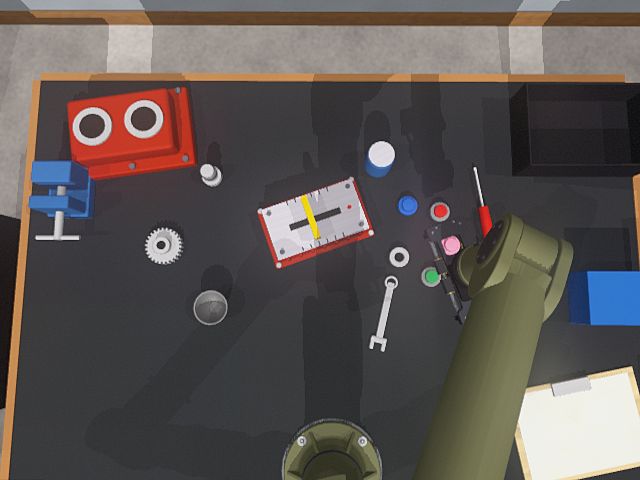

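```bash
python3 - <<'E'
from h import *
for f in('top1','t10'):
    h=cv2.cvtColor(cv2.imread(f'pics/{f}.png'),cv2.COLOR_BGR2HSV).astype(int)[180:250,285:352]
    m=(h[...,0]>20)&(h[...,0]<35)&(h[...,1]>130); v,u=np.nonzero(m); P=ray('top',u.mean()+285,v.mean()+180,.11); print(f,len(u),round(1000*(P-BAR)@DD,1))
print(ctrl.close_job())
E
```

```text
top1 300 0.5
t10 275 59.9
the job is handed in; nothing more can be done
None
```

The yellow bar is resting in the third click, and I pressed the green button fully down and let it come back up. I handed the job in at about 28 s of the 64 s allowed.

- **Bar:** I pushed it with closed fingertips on the face towards the parked end. Resistance climbed to about 7–8.6 N and dropped to about 0 at each click. After the third click I backed off and lifted away. In the top camera the bar moved from 0.5 mm to 59.9 mm, about 59.4 mm, against 60 mm nominal. The wrist picture agreed, with three ticks behind the bar and two ahead.
- **Green button:** It bottomed out after about 6 mm of travel. The force at the stop reached 31 N, more than the button needed. After release the pictures show it back up and nothing touching the robot.
- **Everything else:** In the top and scene pictures before and after, the red button, the blue and pink look-alikes and the loose parts look unmoved. That was by eye, not measured. The arm hides part of the screwdriver in the last top view.
- **Disagreements:**
  - My first wrist-camera reading of the lever was about 9 mm off, because I took the bar's far bottom edge for its top edge. I corrected that before the first click.
  - After that it still read about 1.9 mm low throughout, which I allowed for as a zero offset.
  - Where the two cameras' lines of sight cross, the green button's top came out about 17 mm high. I found the real height by touch.

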